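# Sweep instrument feet through the sorting board's gate

### The job

Sweep the three round aluminium instrument feet across the raised sorting board and through the narrow gap in its rim, one at a time, so that each drops into the black slot behind the gap. Only push them with the fingertips or the outside of the fingers: do not pick anything up. Leave the finned heat sink and the L-shaped bracket standing on the board (nudging them a little is all right), and everything else on the bench where it is.

Things in the scene. Friction and masses are not known exactly. Their poses are not given: they have to be found in the camera images.
- board: fixed grey sorting board, dark flat level top 70 mm above the bench. Origin: under the middle of the top, at bench height; z up. Its surface spans x -117 to 117 mm, y -97 to 100 mm, inside an aluminium rim 8 mm high, 6 mm thick. The rim on the -y side has one gap at x = 0 (the gate). The top ends at y = -103 mm, where the slot begins
- gate (a point): the middle of the gap in the board's rim, at the height of the flat top, at x = 0, y = -100 mm in the board's frame. The gap is 44 mm wide, with a small round post 8 mm high on each side; the feet go through it towards the board's -y
- slot (a point): the slot: an open black box right behind the gate. This point is the middle of its floor, 6 mm above the bench, at x = 0, y = -145 mm in the board's frame. Inside: x -50 to 50 mm, y -103 to -188 mm; its three free walls are 76 mm high (6 mm above the board's top)
- foot1_center (a point): one of three alike loose turned aluminium instrument feet: a plain round disc 30 mm across, 16 mm tall, about 30 g, with a dark screw hole in the middle of its top, lying flat on the sorting board. This point is its centre (8 mm above the board's surface while it lies flat)
- foot2_center (a point): one of three alike loose turned aluminium instrument feet: a plain round disc 30 mm across, 16 mm tall, about 30 g, with a dark screw hole in the middle of its top, lying flat on the sorting board. This point is its centre (8 mm above the board's surface while it lies flat)
- foot3_center (a point): one of three alike loose turned aluminium instrument feet: a plain round disc 30 mm across, 16 mm tall, about 30 g, with a dark screw hole in the middle of its top, lying flat on the sorting board. This point is its centre (8 mm above the board's surface while it lies flat)
- heatsink: loose aluminium heat sink with five upright fins, 34 x 26 mm (its x, y), 24 mm tall, 50 g, standing on the sorting board among the feet, to be left on it; origin in the middle of its underside
- heatsink_center (a point): the middle of the heat sink, 12 mm above its underside
- bracket: loose L-shaped aluminium angle bracket: foot 36 x 24 mm (its x, y) and 4 mm thick, with an upright leg 4 mm thick along its -x edge, 34 mm tall in all, 50 g, standing on its foot on the sorting board among the feet, to be left on it; origin in the middle of its underside
- bracket_center (a point): a point 17 mm above the middle of the bracket's underside
- bottle: white plastic bottle on the bench to the robot's right of the board, 52 mm across, 130 mm tall; origin in the middle of its underside. Leave it alone
- spool: steel spool standing on the bench to the robot's right of the board, 54 mm across, 40 mm tall; origin in the middle of its underside. Leave it alone
- driver: screwdriver with a black handle lying on the bench to the robot's left of the board, about 200 mm long. Leave it alone
Mind the look-alikes: they are no part of the job. What is shaped like the bracket but orange is not meant.

How it is judged:
By the outcome, as a careful person would: the job done as asked, in the order asked, and still so for the second after the job is handed in, with the robot touching nothing.
It also fails if it takes over 72 s, if anything falls off the work surface, if the arm or the gripper's body presses on something with over 40 N, if the wrist force passes 120 N, or if a joint passes its speed limit or range.

### The arm

A 6-joint arm with a two-finger parallel gripper is mounted at the origin on the work surface. World frame = base frame: x ahead of the robot, y to its left, z up, the work surface at z = 0. Lengths are in mm, angles in rad, forces in N, time in s.
With the tool pointing down it reaches from about 300 to 825 mm from the base axis. Payload 5.4 kg.
Tool frame: the origin (TCP) lies midway between the tips of the shut fingers; the grasp point (between the pads) lies 19 mm behind it (env.hold_point_z is the distance from the TCP to the grasp point, in mm); z points along the fingers, y is the line along which they close (so a half turn about z gives the same grasp; the last joint's range is limited). The gripper opens to 92 mm and grips with 3 to 60 N. Pads are 20 mm wide; open, the fingers measure 128 mm over their backs; the gripper's body (75 mm by 189 mm) begins 69 mm behind the grasp point.
Start: joints at [-1.474, 0.158, 1.597, -0, 1.386, -0.21], TCP at [173.632, -548.141, 214.601] pointing down, gripper open.
Joint ranges: [-2.91, 2.91], [-0.94, 2.29], [0.18, 2.7], [-1.29, 4.43], [0.17, 2.64], [-3, 3]. Speed limits (rad/s): [2.57, 2.57, 3.14, 3.14, 3.14, 3.14].

### API

Orientations are given as [roll, pitch, yaw] about the fixed x, y, z axes, in that order (R = Rz(yaw) Ry(pitch) Rx(roll)).
In Python, from plant import sense, snapshot, calibration, hand_in, env gives the robot as it stands.
- The arm moves only by the tool send_rows, never from a script. Its argument "commands" is a list of rows, each an object of numbers: "tx", "ty", "tz": the shift along the tool's x, y, z as a fraction of full scale; "wx", "wy", "wz": the turn, a rotation vector about the tool's x, y, z as a fraction of full scale; "jaw": the opening, from 0 (shut) to 1 (fully open). In form: [{"tx": .., "ty": .., "tz": .., "wx": .., "wy": .., "wz": .., "jaw": ..}, ...]. A call has 1 to 5 rows; each row shifts and turns the commanded pose from where the row before left it, along the tool's axes as they then stand; what a row does not reach is not made up. Full scale, the value 1, is 40 mm for a shift and 45 degrees for a turn. A row lasts 1/12 s, in which the tool goes at most 41.7 mm and 7.16 degrees, less where a joint would pass 70% of its speed; a pose out of reach is approached as far as the arm can. A call with a number of a shift or a turn outside -1 to 1 is refused whole. A call with a gripper value outside its range is refused whole. The fingers move at their own pace and stop on an object; "force" is the grip in N (left out, the last holds). Time passes only in rows, so rows that do not move let the fingers close. It gives the time, the measured TCP pose, the force, the opening and the grip force at its end, in the units of the state.
- sense(): the state, without advancing time (a new reading comes with each control period).
- snapshot(name): name is "scene" or "top" or "wrist"; returns the picture (400x640x3 uint8, red, green, blue); there is no depth.
- calibration(name): a dict with "K" (3x3 intrinsics, pixels), "rvec" (rotation vector, rad) and "tvec" (3), from world to camera coordinates, as OpenCV has them. Camera axes: x right, y down, z forward; pixel columns grow to the right and rows downward; lengths in mm; the calibration is good to about 2 mm. A picture is of the moment at which its call begins: read the wrist's pose just before it. calibration takes no time and is no camera call; for the wrist camera it gives the pose at the moment of the call.
- hand_in(): hands the job in; it is judged then, once.
The state is a dict: "t": time; "q": joint angles; "joint_vel": joint speeds; "tau": joint torques, N m; "tool_pos": TCP position; "tool_rot": TCP orientation; "force": force on the tool from outside, world axes, zero at the start; "ft_torque": the same for the moment, N m; "finger_gap": opening from 0.0 (shut) to 1.0 (fully open); "grasp_force": force on a finger pad.
Only numpy, scipy, OpenCV 4.12 (cv2) and the standard library are available. Lean on these libraries where they do the work, as an engineer would, in place of code of your own. Each camera call takes 0.05 s, during which the arm holds its last target. There are 200 camera calls.

## Working session

There is one attempt and no reset: what is moved stays moved. The work goes in short steps, Python scripts to look and compute and a tool call to move; the robot and the scene stay as the last step left them, time stands still between calls to the robot, and variables do not carry over. Pictures are saved under pics/ and viewed, at most 10 in all, crops included, and the job is handed in when it is done.

Besides the shell and the picture viewer there is one more tool, called as a command line: name --argument value ..., lists and objects as JSON in quotes. send_rows: Moves the arm, as the interface text tells. Shift numbers are shares of 40 mm and turn numbers shares of 45 degrees, none past 1 either way. Its arguments: {"type":"object","properties":{"commands":{"type":"array","items":{"type":"object","properties":{"tx":{"type":"number","minimum":-1,"maximum":1},"ty":{"type":"number","minimum":-1,"maximum":1},"tz":{"type":"number","minimum":-1,"maximum":1},"wx":{"type":"number","minimum":-1,"maximum":1},"wy":{"type":"number","minimum":-1,"maximum":1},"wz":{"type":"number","minimum":-1,"maximum":1},"jaw":{"type":"number"}}}},"force":{"type":"number"}},"required":["commands"]}

```bash
mkdir -p pics; ls
python3 - <<'E'
from plant import sense,snapshot,calibration,env
import cv2
s=sense();print(s)
for n in("top","scene"):
    cv2.imwrite(f"pics/{n}0.png",snapshot(n)[:,:,::-1]);c=calibration(n);print(n,c)
E
```

```text
pics
{'t': 0.0, 'q': array([-1.47410510e+00,  1.59069838e-01,  1.59820901e+00, -2.47828043e-05,
        1.38621936e+00, -2.10093694e-01]), 'joint_vel': array([-0.00051449, -0.00141342, -0.00046875, -0.00029504, -0.00057348,
        0.0003223 ]), 'tau': array([ 2.63772185e-03, -3.85573268e+01, -3.22102475e+01,  7.03344843e-02,
        3.78091412e-02, -1.40648308e-04]), 'tool_pos': array([ 173.56083548, -547.520614  ,  213.61888766]), 'tool_rot': array([-3.13972391e+00, -3.73590180e-04,  3.06789145e-01]), 'force': array([ 0.3801936 ,  0.73834651, -0.27868046]), 'ft_torque': array([ 0.04602464,  0.01454106, -0.06370214]), 'grasp_force': 0.0, 'finger_gap': 1.0000052304666394}
top {'K': array([[417.26399946,   0.        , 325.11069351],
       [  0.        , 417.26399946, 202.39566882],
       [  0.        ,   0.        ,   1.        ]]), 'rvec': array([ 2.1800101 , -2.03891215,  0.20808409]), 'tvec': array([-37.72898431, 598.8441762 , 988.50663414])}
scene {'K': array([[399.38549401,   0.        , 318.64967852],
       [  0.        , 399.38549401, 200.39868849],
       [  0.        ,   0.        ,   1.        ]]), 'rvec': array([ 2.37674288,  0.6827576 , -0.22670596]), 'tvec': array([-493.86653146, -207.04526898, 1207.56980338])}
```

View pics/top0.png

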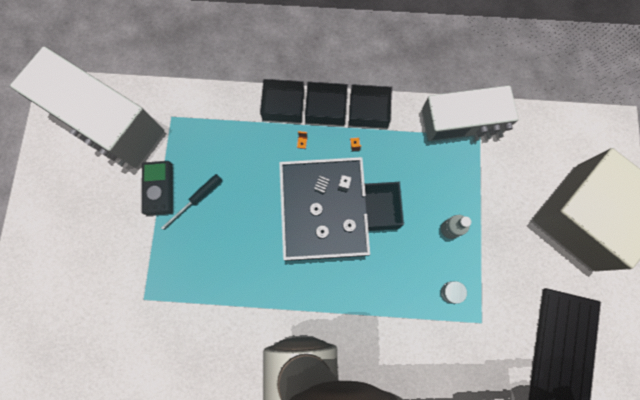

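View pics/scene0.png

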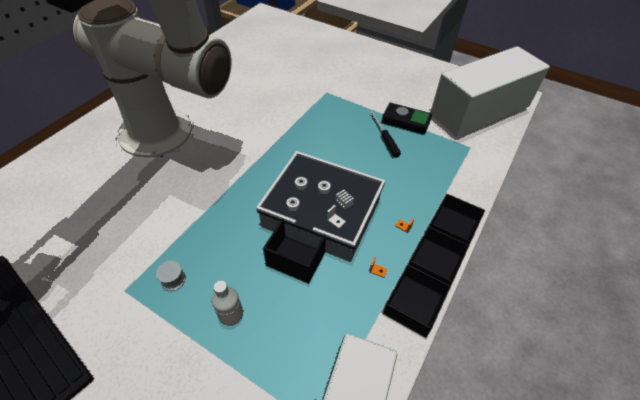

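The top view shows the board spanning about (281–369, 158–262), with the slot to its right at (384,205). The feet are near (316,209), (322,232) and (349,225), the heat sink near (322,184) and the bracket near (344,183). I'll enlarge this area.

Run:
```python
import cv2
a=cv2.imread("pics/top0.png")[150:270,270:410];cv2.imwrite("pics/c1.png",cv2.resize(a,None,fx=5,fy=5,interpolation=cv2.INTER_CUBIC)[:600,:])
```

```text
(no output)
```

View pics/c1.png

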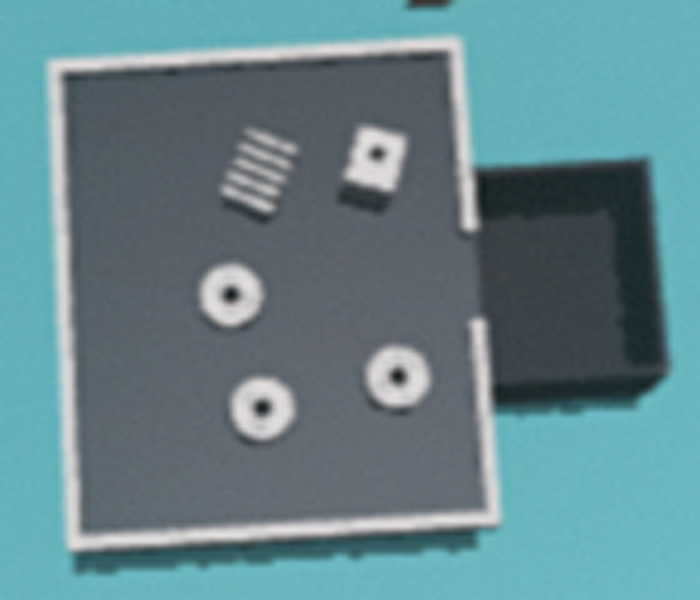

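The crop shows the outer rim corners at (48,62), (460,38), (500,523) and (72,550). The gap ends are at (469,232) and (478,319), and the foot holes at (231,294), (262,407) and (398,376).

```bash
cat > h.py <<'E'
import cv2,numpy as np
from plant import *
def ray(n,uv,z,c=None):
    c=c or calibration(n);R=cv2.Rodrigues(c["rvec"])[0];o=-R.T@c["tvec"]
    d=R.T@np.linalg.inv(c["K"])@np.array([uv[0],uv[1],1.]);return (o+d*(z-o[2])/d[2])[:2]
E
python3 - <<'E'
from h import *
f=lambda u,v,z:ray("top",(270+(u+.5)/5-.5,150+(v+.5)/5-.5),z)
P=np.array([f(u,v,78) for u,v in[(48,62),(460,38),(500,523),(72,550)]])
B=np.array([(123,106),(123,-103),(-123,-103),(-123,106)],float)
mb,mp=B.mean(0),P.mean(0);b=B-mb;p=P-mp
yaw=np.arctan2((b[:,0]*p[:,1]-b[:,1]*p[:,0]).sum(),(b*p).sum())
R=np.array([[np.cos(yaw),-np.sin(yaw)],[np.sin(yaw),np.cos(yaw)]]);t=mp-R@mb
print("yaw",yaw,"t",t,"res",p-b@R.T)
for n,u,v,z in[("f1",231,294,86),("f2",262,407,86),("f3",398,376,86),("g1",469,232,78),("g2",478,319,78),("hs",260,170,94),("hsTL",250,128,94),("hsTR",298,150,94),("hsBL",222,190,94),("hsBR",270,213,94),("brhole",377,153,74),("br1",360,125,74),("br2",407,133,74),("br3",388,193,74),("brtop1",348,178,104),("brleg",340,195,104)]:
    w=f(u,v,z);print(n,w.round(1),(R.T@(w-t)).round(1))
E
```

```text
yaw 0.1306417108402177 t [584.74929643   3.63621501] res [[-0.07891875  0.0493595 ]
 [-0.77852153  0.22445538]
 [ 0.1650299   0.98262825]
 [ 0.69241038 -1.25644313]]
f1 [578.4  23.7] [-3.6 20.8]
f2 [523.9   4.8] [-60.2   9.1]
f3 [543.4 -60.1] [-49.3 -57.8]
g1 [619.1 -91.6] [ 21.7 -98.9]
g2 [575.6 -98.2] [-22.4 -99.8]
hs [639.8  13.7] [55.9  2.8]
hsTL [660.8  20.1] [77.5  6.4]
hsTR [651.2  -4.3] [ 64.8 -16.5]
hsBL [628.5  31.6] [47. 22.]
hsBR [618.5   7.3] [33.9 -0.8]
brhole [657.6 -43.9] [ 66.  -56.6]
br1 [671.5 -34.5] [ 81.1 -49.1]
br2 [669.  -58.3] [ 75.4 -72.4]
br3 [637.3 -50.5] [ 45.  -60.6]
brtop1 [636.1 -29.6] [ 46.6 -39.6]
brleg [627.4 -26.2] [ 38.4 -35.2]
```

```bash
cat >> h.py <<'E'
from scipy.spatial.transform import Rotation as Ro
Y=0.1306;T=np.array([584.75,3.64]);Rb=np.array([[np.cos(Y),-np.sin(Y)],[np.sin(Y),np.cos(Y)]])
def W(x,y):return Rb@np.array([x,y])+T
def st():
    s=sense();R=Ro.from_euler("xyz",s["tool_rot"]);b=Rb.T@(s["tool_pos"][:2]-T)
    print("t%.2f"%s["t"],"board",b.round(1),"z%.1f"%s["tool_pos"][2],"yawdeg(board) %.1f"%np.degrees(s["tool_rot"][2]-Y),"rot",s["tool_rot"].round(3),"F",s["force"].round(1),"gap%.3f"%s["finger_gap"]);return s,R
def to(x,y,z,yawdeg=None):
    "shift (units) in tool axes (after the turn, if any) and turn (units) to board pose"
    s,R=st();G=R if yawdeg is None else Ro.from_euler("xyz",[np.pi,0,np.radians(yawdeg)+Y])
    d=np.r_[W(x,y),z]-s["tool_pos"]
    print("shift units",(G.inv().apply(d)/40).round(3),"turn units",(np.degrees((R.inv()*G).as_rotvec())/45).round(3))
E
python3 -c "
from h import *
to(-3.6,54,150,90)"
```

```text
t0.10 board [-479.5 -493. ] z213.7 yawdeg(board) 10.1 rot [-3.14  -0.     0.307] F [0.5 0.8 1.4] gap1.000
shift units [13.675 11.896  1.593] turn units [-1.000e-03 -2.000e-03 -1.776e+00]
```

send_rows --commands '[{"wz": -0.148, "jaw": 0.22}, {"wz": -0.148, "jaw": 0.22}, {"wz": -0.148, "jaw": 0.22}, {"wz": -0.148, "jaw": 0.22}, {"wz": -0.148, "jaw": 0.22}]'

```text
invalid input
```

send_rows --commands '[{"wz": -0.148, "jaw": 0.22}, {"wz": -0.148, "jaw": 0.22}, {"wz": -0.148, "jaw": 0.22}, {"wz": -0.148, "jaw": 0.22}, {"wz": -0.148, "jaw": 0.22}]'

```text
invalid input
```

send_rows --commands '[{"wz": -0.148, "jaw": 0.22}, {"wz": -0.148, "jaw": 0.22}, {"jaw": 0.22}]'

```text
invalid input
```

```bash
python3 -c "
from h import *
to(-3.6,54,150,90)"
```

```text
t0.10 board [-479.5 -493. ] z213.7 yawdeg(board) 10.1 rot [-3.14  -0.     0.307] F [0.5 0.8 1.4] gap1.000
shift units [13.675 11.896  1.593] turn units [-1.000e-03 -2.000e-03 -1.776e+00]
```

send_rows --commands '[{"tx": 0, "ty": 0, "tz": 0, "wx": 0, "wy": 0, "wz": -0.148, "jaw": 0.22}]'

```text
t: 0.18
tool_pos: [173.6, -547.7, 213.9]
tool_rot: [-3.14, -0.0, 0.424]
force: [0.6, -0.5, 0.2]
finger_gap: 0.949
grasp_force: 0.0
```

send_rows --commands '[{"tx": 0, "ty": 0, "tz": 0, "wx": 0, "wy": 0, "wz": -0.148, "jaw": 0.22}, {"tx": 0, "ty": 0, "tz": 0, "wx": 0, "wy": 0, "wz": -0.148, "jaw": 0.22}, {"tx": 0, "ty": 0, "tz": 0, "wx": 0, "wy": 0, "wz": -0.148, "jaw": 0.22}, {"tx": 0, "ty": 0, "tz": 0, "wx": 0, "wy": 0, "wz": -0.148, "jaw": 0.22}, {"tx": 0, "ty": 0, "tz": 0, "wx": 0, "wy": 0, "wz": -0.148, "jaw": 0.22}]'

```text
t: 0.6
tool_pos: [173.6, -547.7, 214.0]
tool_rot: [-3.141, -0.001, 1.01]
force: [0.3, 0.0, 0.1]
finger_gap: 0.586
grasp_force: 0.0
```

send_rows --commands '[{"tx": 0, "ty": 0, "tz": 0, "wx": 0, "wy": 0, "wz": -0.148, "jaw": 0.22}, {"tx": 0, "ty": 0, "tz": 0, "wx": 0, "wy": 0, "wz": -0.148, "jaw": 0.22}, {"tx": 0, "ty": 0, "tz": 0, "wx": 0, "wy": 0, "wz": -0.148, "jaw": 0.22}, {"tx": 0, "ty": 0, "tz": 0, "wx": 0, "wy": 0, "wz": -0.148, "jaw": 0.22}, {"tx": 0, "ty": 0, "tz": 0, "wx": 0, "wy": 0, "wz": -0.148, "jaw": 0.22}]'

```text
t: 1.02
tool_pos: [173.6, -547.8, 214.0]
tool_rot: [-3.141, -0.001, 1.591]
force: [1.0, -0.8, -0.2]
finger_gap: 0.234
grasp_force: 0.0
```

send_rows --commands '[{"tx": 0, "ty": 0, "tz": 0, "wx": 0, "wy": 0, "wz": -0.148, "jaw": 0.22}, {"tx": 0.68, "ty": 0.6, "tz": 0, "wx": 0, "wy": 0, "wz": 0, "jaw": 0.22}, {"tx": 0.68, "ty": 0.6, "tz": 0, "wx": 0, "wy": 0, "wz": 0, "jaw": 0.22}, {"tx": 0.68, "ty": 0.6, "tz": 0, "wx": 0, "wy": 0, "wz": 0, "jaw": 0.22}, {"tx": 0.68, "ty": 0.6, "tz": 0, "wx": 0, "wy": 0, "wz": 0, "jaw": 0.22}]'

```text
t: 1.43
tool_pos: [255.0, -426.1, 214.0]
tool_rot: [-3.142, -0.001, 1.701]
force: [-0.3, -0.3, 0.1]
finger_gap: 0.223
grasp_force: 0.0
```

send_rows --commands '[{"tx": 0.68, "ty": 0.6, "tz": 0, "wx": 0, "wy": 0, "wz": 0, "jaw": 0.22}, {"tx": 0.68, "ty": 0.6, "tz": 0, "wx": 0, "wy": 0, "wz": 0, "jaw": 0.22}, {"tx": 0.68, "ty": 0.6, "tz": 0, "wx": 0, "wy": 0, "wz": 0, "jaw": 0.22}, {"tx": 0.68, "ty": 0.6, "tz": 0, "wx": 0, "wy": 0, "wz": 0, "jaw": 0.22}, {"tx": 0.68, "ty": 0.6, "tz": 0, "wx": 0, "wy": 0, "wz": 0, "jaw": 0.22}]'

```text
t: 1.85
tool_pos: [356.3, -275.4, 214.3]
tool_rot: [-3.141, -0.0, 1.701]
force: [0.7, -0.5, 1.7]
finger_gap: 0.221
grasp_force: 0.0
```

```bash
python3 -c "
from h import *
to(-3.6,54,150,90)"
```

```text
t1.85 board [-262.9 -246.9] z214.3 yawdeg(board) 90.0 rot [-3.141 -0.     1.701] F [ 0.7 -0.5  1.7] gap0.221
shift units [7.523 6.481 1.607] turn units [-0.    -0.001 -0.   ]
```

send_rows --commands '[{"tx": 0.68, "ty": 0.59, "tz": 0, "wx": 0, "wy": 0, "wz": 0, "jaw": 0.22}, {"tx": 0.68, "ty": 0.59, "tz": 0, "wx": 0, "wy": 0, "wz": 0, "jaw": 0.22}, {"tx": 0.68, "ty": 0.59, "tz": 0, "wx": 0, "wy": 0, "wz": 0, "jaw": 0.22}, {"tx": 0.68, "ty": 0.59, "tz": 0, "wx": 0, "wy": 0, "wz": 0, "jaw": 0.22}, {"tx": 0.68, "ty": 0.59, "tz": 0, "wx": 0, "wy": 0, "wz": 0, "jaw": 0.22}]'

```text
t: 2.27
tool_pos: [455.5, -125.1, 214.4]
tool_rot: [-3.141, -0.0, 1.702]
force: [0.2, -0.7, -0.3]
finger_gap: 0.221
grasp_force: 0.0
```

send_rows --commands '[{"tx": 0.68, "ty": 0.59, "tz": 0, "wx": 0, "wy": 0, "wz": 0, "jaw": 0.22}, {"tx": 0.68, "ty": 0.59, "tz": 0, "wx": 0, "wy": 0, "wz": 0, "jaw": 0.22}, {"tx": 0.68, "ty": 0.59, "tz": 0, "wx": 0, "wy": 0, "wz": 0, "jaw": 0.22}, {"tx": 0.68, "ty": 0.59, "tz": 0, "wx": 0, "wy": 0, "wz": 0, "jaw": 0.22}, {"tx": 0.68, "ty": 0.59, "tz": 0, "wx": 0, "wy": 0, "wz": 0, "jaw": 0.22}]'

```text
t: 2.68
tool_pos: [554.7, 25.1, 214.1]
tool_rot: [-3.141, -0.0, 1.702]
force: [1.1, -0.3, -0.7]
finger_gap: 0.22
grasp_force: 0.0
```

send_rows --commands '[{"tx": 0.72, "ty": 0.58, "tz": 0, "wx": 0, "wy": 0, "wz": 0, "jaw": 0.22}, {"tx": 0, "ty": 0, "tz": 0.8, "wx": 0, "wy": 0, "wz": 0, "jaw": 0.22}, {"tx": 0, "ty": 0, "tz": 0.8, "wx": 0, "wy": 0, "wz": 0, "jaw": 0.22}, {"tx": 0, "ty": 0, "tz": 0, "wx": 0, "wy": 0, "wz": 0, "jaw": 0.22}]'

```text
t: 3.02
tool_pos: [568.8, 56.0, 143.4]
tool_rot: [-3.129, -0.003, 1.703]
force: [-1.7, 0.7, -1.6]
finger_gap: 0.219
grasp_force: 0.0
```

```bash
python3 -c "
from h import *
to(-3.6,54,81,90)
c=calibration('wrist');cv2.imwrite('pics/w1.png',snapshot('wrist')[:,:,::-1])
R=cv2.Rodrigues(c['rvec'])[0]
for n,x,y,z in [('A',-3.6,20.8,86),('g1',22,-100,78),('g2',-22,-100,78)]:
  print(n,cv2.projectPoints(np.r_[W(x,y),z],c['rvec'],c['tvec'],c['K'],None)[0].ravel().round())"
```

```text
t3.02 board [-9. 54.] z143.4 yawdeg(board) 90.1 rot [-3.129e+00 -3.000e-03  1.703e+00] F [-1.7  0.7 -1.6] gap0.219
shift units [-0.     0.135  1.559] turn units [-0.016 -0.004  0.002]
A [321. 256.]
g1 [345. 362.]
g2 [301. 362.]
```

View pics/w1.png

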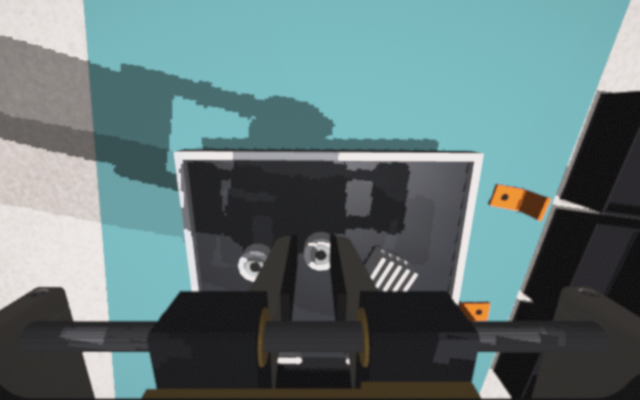

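The wrist view shows foot A's hole at (320,255), against a prediction of (321,256), so the pose estimates agree. Next I'll descend behind foot A.

send_rows --commands '[{"tx": 0, "ty": 0.13, "tz": 0.4, "wx": 0, "wy": 0, "wz": 0, "jaw": 0.22}, {"tx": 0, "ty": 0, "tz": 0.4, "wx": 0, "wy": 0, "wz": 0, "jaw": 0.22}, {"tx": 0, "ty": 0, "tz": 0.4, "wx": 0, "wy": 0, "wz": 0, "jaw": 0.22}, {"tx": 0, "ty": 0, "tz": 0.2, "wx": 0, "wy": 0, "wz": 0, "jaw": 0.22}, {"tx": 0, "ty": 0, "tz": 0, "wx": 0, "wy": 0, "wz": 0, "jaw": 0.22}]'

```text
t: 3.48
tool_pos: [578.1, 55.1, 94.2]
tool_rot: [-3.14, -0.0, 1.701]
force: [-0.1, -0.1, -0.5]
finger_gap: 0.221
grasp_force: 0.0
```

```bash
python3 -c "
from h import *
to(-3.6,54,80.5,90)"
```

```text
t3.48 board [ 0.1 51.9] z94.2 yawdeg(board) 90.0 rot [-3.14  -0.     1.701] F [-0.1 -0.1 -0.5] gap0.221
shift units [ 0.052 -0.092  0.343] turn units [-0.002 -0.001 -0.001]
```

send_rows --commands '[{"tx": 0, "ty": -0.09, "tz": 0.34, "wx": 0, "wy": 0, "wz": 0, "jaw": 0.22}, {"tx": 0, "ty": 0, "tz": 0, "wx": 0, "wy": 0, "wz": 0, "jaw": 0.22}, {"tx": -0.15, "ty": 0, "tz": 0, "wx": 0, "wy": 0, "wz": 0, "jaw": 0.22}, {"tx": -0.2, "ty": 0, "tz": 0, "wx": 0, "wy": 0, "wz": 0, "jaw": 0.22}, {"tx": -0.2, "ty": 0, "tz": 0, "wx": 0, "wy": 0, "wz": 0, "jaw": 0.22}]'

```text
t: 3.9
tool_pos: [579.1, 32.3, 82.5]
tool_rot: [3.139, 0.001, 1.702]
force: [0.9, -0.3, -0.3]
finger_gap: 0.222
grasp_force: 0.1
```

send_rows --commands '[{"tx": -0.2, "ty": 0, "tz": 0, "wx": 0, "wy": 0, "wz": 0, "jaw": 0.22}, {"tx": -0.2, "ty": 0, "tz": 0, "wx": 0, "wy": 0, "wz": 0, "jaw": 0.22}, {"tx": -0.2, "ty": 0.02, "tz": 0, "wx": 0, "wy": 0, "wz": 0, "jaw": 0.22}, {"tx": -0.2, "ty": 0.02, "tz": 0, "wx": 0, "wy": 0, "wz": 0, "jaw": 0.22}, {"tx": -0.2, "ty": 0.02, "tz": 0, "wx": 0, "wy": 0, "wz": 0, "jaw": 0.22}]'

```text
t: 4.32
tool_pos: [585.9, -7.0, 81.2]
tool_rot: [3.141, -0.0, 1.701]
force: [-0.1, 2.2, 1.2]
finger_gap: 0.216
grasp_force: 0.6
```

```bash
python3 -c "
from h import *
to(0,-108,80.5,90)
c=calibration('wrist');cv2.imwrite('pics/w2.png',snapshot('wrist')[:,:,::-1])"
```

```text
t4.32 board [ -0.2 -10.7] z81.2 yawdeg(board) 90.0 rot [ 3.141 -0.     1.701] F [-0.1  2.2  1.2] gap0.216
shift units [-2.432  0.006  0.017] turn units [ 0. -0.  0.]
```

View pics/w2.png

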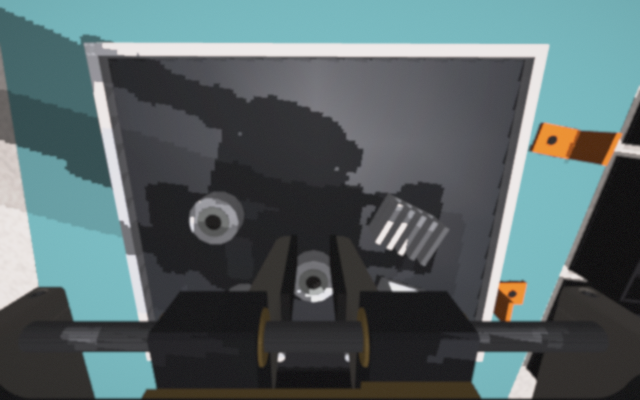

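The wrist view shows foot A nested ahead of the fingertips at (314,282), with the heat sink untouched at (410,230). I'll continue the push.

send_rows --commands '[{"tx": -0.2, "ty": 0, "tz": 0, "wx": 0, "wy": 0, "wz": 0, "jaw": 0.22}, {"tx": -0.2, "ty": 0, "tz": 0, "wx": 0, "wy": 0, "wz": 0, "jaw": 0.22}, {"tx": -0.2, "ty": 0, "tz": 0, "wx": 0, "wy": 0, "wz": 0, "jaw": 0.22}, {"tx": -0.2, "ty": 0, "tz": 0, "wx": 0, "wy": 0, "wz": 0, "jaw": 0.22}, {"tx": -0.2, "ty": 0, "tz": 0, "wx": 0, "wy": 0, "wz": 0, "jaw": 0.22}]'

```text
t: 4.78
tool_pos: [590.9, -46.6, 80.9]
tool_rot: [-3.141, 0.0, 1.702]
force: [-0.1, -0.4, 1.1]
finger_gap: 0.217
grasp_force: 0.4
```

send_rows --commands '[{"tx": -0.2, "ty": 0, "tz": 0, "wx": 0, "wy": 0, "wz": 0, "jaw": 0.22}, {"tx": -0.2, "ty": 0, "tz": 0, "wx": 0, "wy": 0, "wz": 0, "jaw": 0.22}, {"tx": -0.2, "ty": 0, "tz": 0, "wx": 0, "wy": 0, "wz": 0, "jaw": 0.22}, {"tx": -0.2, "ty": 0, "tz": 0, "wx": 0, "wy": 0, "wz": 0, "jaw": 0.22}, {"tx": -0.2, "ty": 0, "tz": 0, "wx": 0, "wy": 0, "wz": 0, "jaw": 0.22}]'

```text
t: 5.2
tool_pos: [596.2, -86.3, 81.0]
tool_rot: [3.142, 0.0, 1.702]
force: [-0.3, 0.3, 0.3]
finger_gap: 0.219
grasp_force: 0.0
```

send_rows --commands '[{"tx": -0.2, "ty": 0, "tz": 0, "wx": 0, "wy": 0, "wz": 0, "jaw": 0.22}, {"tx": -0.2, "ty": 0, "tz": 0, "wx": 0, "wy": 0, "wz": 0, "jaw": 0.22}, {"tx": 0, "ty": 0, "tz": 0, "wx": 0, "wy": 0, "wz": 0, "jaw": 0.22}, {"tx": 0, "ty": 0, "tz": 0, "wx": 0, "wy": 0, "wz": 0, "jaw": 0.22}]'

```text
t: 5.53
tool_pos: [598.2, -101.8, 80.9]
tool_rot: [-3.142, -0.0, 1.701]
force: [0.5, 1.1, 0.1]
finger_gap: 0.22
grasp_force: 0.0
```

```bash
python3 -c "
from h import *
to(-70,-57.8,130,180)
c=calibration('wrist');a=snapshot('wrist')[:,:,::-1];b=snapshot('scene')[120:300,220:420,::-1]
cv2.imwrite('pics/w3.png',np.hstack([cv2.resize(a,(427,267)),cv2.resize(b,(297,267))]))"
```

```text
t5.53 board [  -0.4 -106.3] z80.9 yawdeg(board) 90.0 rot [-3.142 -0.     1.701] F [0.5 1.1 0.1] gap0.220
shift units [ 1.739  1.212 -1.226] turn units [ 0.    -0.    -2.001]
```

View pics/w3.png

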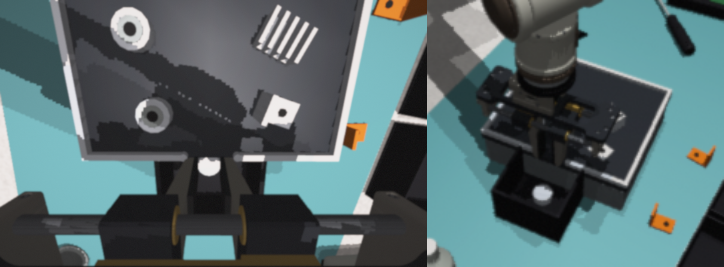

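Foot A lies in the slot, seen at (543,193) in the scene half. The other feet, heat sink and bracket are unmoved. Foot C is next: I'll raise, turn 90° and place the fingers on its -x side.

send_rows --commands '[{"tx": 0, "ty": 0, "tz": -0.7, "wx": 0, "wy": 0, "wz": 0, "jaw": 0.22}, {"tx": 0, "ty": 0, "tz": -0.7, "wx": 0, "wy": 0, "wz": -0.154, "jaw": 0.22}, {"tx": 0, "ty": 0, "tz": 0, "wx": 0, "wy": 0, "wz": -0.154, "jaw": 0.22}, {"tx": 0, "ty": 0, "tz": 0, "wx": 0, "wy": 0, "wz": -0.154, "jaw": 0.22}, {"tx": 0, "ty": 0, "tz": 0, "wx": 0, "wy": 0, "wz": -0.154, "jaw": 0.22}]'

```text
t: 6.05
tool_pos: [598.5, -100.9, 137.8]
tool_rot: [3.141, 0.001, 2.192]
force: [-0.5, 0.3, -0.0]
finger_gap: 0.218
grasp_force: 0.0
```

send_rows --commands '[{"tx": 0, "ty": 0, "tz": 0, "wx": 0, "wy": 0, "wz": -0.154, "jaw": 0.22}, {"tx": 0, "ty": 0, "tz": 0, "wx": 0, "wy": 0, "wz": -0.154, "jaw": 0.22}, {"tx": 0, "ty": 0, "tz": 0, "wx": 0, "wy": 0, "wz": -0.154, "jaw": 0.22}, {"tx": 0, "ty": 0, "tz": 0, "wx": 0, "wy": 0, "wz": -0.154, "jaw": 0.22}, {"tx": 0, "ty": 0, "tz": 0, "wx": 0, "wy": 0, "wz": -0.154, "jaw": 0.22}]'

```text
t: 6.47
tool_pos: [598.0, -100.7, 136.9]
tool_rot: [3.141, -0.0, 2.797]
force: [-0.0, 0.6, 0.1]
finger_gap: 0.217
grasp_force: 0.0
```

send_rows --commands '[{"tx": 0, "ty": 0, "tz": 0, "wx": 0, "wy": 0, "wz": -0.154, "jaw": 0.22}, {"tx": 0, "ty": 0, "tz": 0, "wx": 0, "wy": 0, "wz": -0.154, "jaw": 0.22}, {"tx": 0, "ty": 0, "tz": 0, "wx": 0, "wy": 0, "wz": -0.154, "jaw": 0.22}, {"tx": 0, "ty": 0, "tz": 0, "wx": 0, "wy": 0, "wz": -0.154, "jaw": 0.22}, {"tx": 0.51, "ty": 0.3, "tz": 0, "wx": 0, "wy": 0, "wz": 0, "jaw": 0.22}]'

```text
t: 6.88
tool_pos: [578.3, -92.9, 137.2]
tool_rot: [-3.14, 0.002, -3.004]
force: [1.0, 0.1, 0.1]
finger_gap: 0.221
grasp_force: 0.0
```

send_rows --commands '[{"tx": 0.51, "ty": 0.3, "tz": 0, "wx": 0, "wy": 0, "wz": 0, "jaw": 0.22}, {"tx": 0.51, "ty": 0.3, "tz": 0, "wx": 0, "wy": 0, "wz": 0, "jaw": 0.22}, {"tx": 0.51, "ty": 0.3, "tz": 0, "wx": 0, "wy": 0, "wz": 0, "jaw": 0.22}, {"tx": 0, "ty": 0, "tz": 0.5, "wx": 0, "wy": 0, "wz": 0, "jaw": 0.22}, {"tx": 0, "ty": 0, "tz": 0, "wx": 0, "wy": 0, "wz": 0, "jaw": 0.22}]'

```text
t: 7.3
tool_pos: [508.2, -62.9, 114.5]
tool_rot: [3.139, -0.004, -3.008]
force: [-0.6, -0.9, -0.6]
finger_gap: 0.218
grasp_force: 0.0
```

```bash
python3 -c "
from h import *
to(-82,-57.8,80.5,180)"
```

```text
t7.30 board [-84.6 -56. ] z114.5 yawdeg(board) -179.8 rot [ 3.139 -0.004 -3.008] F [-0.6 -0.9 -0.6] gap0.218
shift units [-0.064 -0.045  0.85 ] turn units [ 0.003 -0.005  0.004]
```

send_rows --commands '[{"tx": 0, "ty": -0.03, "tz": 0.4, "wx": 0, "wy": 0, "wz": 0, "jaw": 0.22}, {"tx": 0, "ty": 0, "tz": 0.44, "wx": 0, "wy": 0, "wz": 0, "jaw": 0.22}, {"tx": 0, "ty": 0, "tz": 0, "wx": 0, "wy": 0, "wz": 0, "jaw": 0.22}, {"tx": -0.15, "ty": 0, "tz": 0, "wx": 0, "wy": 0, "wz": 0, "jaw": 0.22}, {"tx": -0.2, "ty": 0, "tz": 0, "wx": 0, "wy": 0, "wz": 0, "jaw": 0.22}]'

```text
t: 7.72
tool_pos: [525.9, -64.0, 84.3]
tool_rot: [-3.141, 0.001, -3.009]
force: [0.4, 0.6, 0.3]
finger_gap: 0.224
grasp_force: 0.1
```

send_rows --commands '[{"tx": -0.2, "ty": 0, "tz": 0, "wx": 0, "wy": 0, "wz": 0, "jaw": 0.22}, {"tx": -0.2, "ty": 0, "tz": 0, "wx": 0, "wy": 0, "wz": 0, "jaw": 0.22}, {"tx": -0.2, "ty": 0, "tz": 0, "wx": 0, "wy": 0, "wz": 0, "jaw": 0.22}, {"tx": -0.2, "ty": 0, "tz": 0, "wx": 0, "wy": 0, "wz": 0, "jaw": 0.22}, {"tx": -0.2, "ty": 0, "tz": 0, "wx": 0, "wy": 0, "wz": 0, "jaw": 0.22}]'

```text
t: 8.13
tool_pos: [565.7, -58.5, 83.7]
tool_rot: [-3.141, 0.0, -3.009]
force: [-0.5, -0.3, -0.3]
finger_gap: 0.219
grasp_force: 0.4
```

send_rows --commands '[{"tx": -0.1, "ty": 0, "tz": 0, "wx": 0, "wy": 0, "wz": 0, "jaw": 0.22}, {"tx": -0.05, "ty": 0, "tz": 0, "wx": 0, "wy": 0, "wz": 0, "jaw": 0.22}, {"tx": 0, "ty": 0, "tz": 0, "wx": 0, "wy": 0, "wz": 0, "jaw": 0.22}]'

```text
t: 8.38
tool_pos: [571.0, -57.7, 83.4]
tool_rot: [-3.142, 0.0, -3.009]
force: [-0.3, -0.7, -0.1]
finger_gap: 0.223
grasp_force: 0.1
```

```bash
python3 -c "
from h import *
to(-21,-57.8,80.5,180)
c=calibration('wrist');import pickle;pickle.dump(c,open('c4','wb'))
cv2.imwrite('pics/w4.png',snapshot('wrist')[:,:,::-1])"
```

```text
t8.38 board [-21.7 -59. ] z83.4 yawdeg(board) -179.9 rot [-3.142  0.    -3.009] F [-0.3 -0.7 -0.1] gap0.223
shift units [-0.017  0.031  0.072] turn units [-0.     0.     0.003]
```

View pics/w4.png

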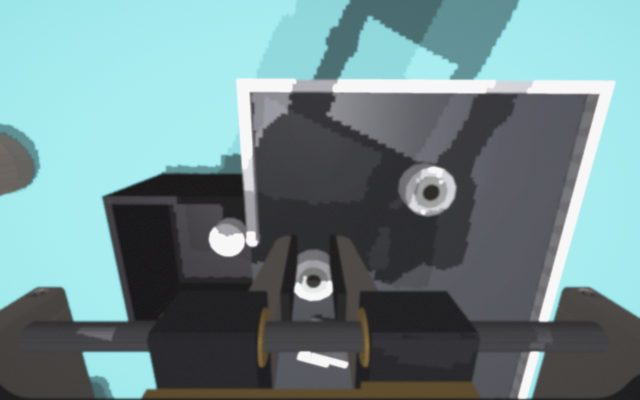

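Foot C is nested at (314,280) and foot B is unmoved at (431,191). Foot A's disc shows at (227,238). I'll compute the positions of A and C.

```bash
python3 -c "
from h import *
import pickle;c=pickle.load(open('c4','rb'))
for u,v,z in [(314,280,86),(227,238,22),(227,238,80),(210,238,22),(245,238,22),(431,191,86)]: print((Rb.T@(ray('',(u,v),z,c)-T)).round(1))
to(-2,-20,130,90)"
```

```text
[ -2.  -57.9]
[  -3.1 -131.8]
[ -28.6 -113.5]
[  -3.  -146.3]
[  -3.1 -116.5]
[-61.5  10.5]
t8.43 board [-22. -59.] z83.3 yawdeg(board) -179.9 rot [ 3.142 -0.    -3.009] F [-0.2 -0.6 -0. ] gap0.219
shift units [ 0.975  0.501 -1.168] turn units [-0.    -0.     2.002]
```

Foot A is on the slot floor at board (-3,-132). Foot C is at (-2,-58). I'll back off, turn back and push C straight through the gate.

send_rows --commands '[{"tx": 0.3, "ty": 0, "tz": 0, "wx": 0, "wy": 0, "wz": 0, "jaw": 0.22}, {"tx": 0, "ty": 0, "tz": -0.6, "wx": 0, "wy": 0, "wz": 0, "jaw": 0.22}, {"tx": 0, "ty": 0, "tz": -0.6, "wx": 0, "wy": 0, "wz": 0.154, "jaw": 0.22}, {"tx": 0, "ty": 0, "tz": 0, "wx": 0, "wy": 0, "wz": 0.154, "jaw": 0.22}, {"tx": 0, "ty": 0, "tz": 0, "wx": 0, "wy": 0, "wz": 0.154, "jaw": 0.22}]'

```text
t: 8.85
tool_pos: [559.7, -59.8, 133.4]
tool_rot: [-3.141, 0.004, 2.905]
force: [0.4, -0.4, -0.7]
finger_gap: 0.223
grasp_force: 0.0
```

send_rows --commands '[{"tx": 0, "ty": 0, "tz": 0, "wx": 0, "wy": 0, "wz": 0.154, "jaw": 0.22}, {"tx": 0, "ty": 0, "tz": 0, "wx": 0, "wy": 0, "wz": 0.154, "jaw": 0.22}, {"tx": 0, "ty": 0, "tz": 0, "wx": 0, "wy": 0, "wz": 0.154, "jaw": 0.22}, {"tx": 0, "ty": 0, "tz": 0, "wx": 0, "wy": 0, "wz": 0.154, "jaw": 0.22}, {"tx": 0, "ty": 0, "tz": 0, "wx": 0, "wy": 0, "wz": 0.154, "jaw": 0.22}]'

```text
t: 9.27
tool_pos: [558.3, -59.4, 131.3]
tool_rot: [-3.141, -0.0, 2.3]
force: [-0.5, 0.4, -0.2]
finger_gap: 0.219
grasp_force: 0.0
```

send_rows --commands '[{"tx": 0, "ty": 0, "tz": 0, "wx": 0, "wy": 0, "wz": 0.154, "jaw": 0.22}, {"tx": 0, "ty": 0, "tz": 0, "wx": 0, "wy": 0, "wz": 0.154, "jaw": 0.22}, {"tx": 0, "ty": 0, "tz": 0, "wx": 0, "wy": 0, "wz": 0.154, "jaw": 0.22}, {"tx": 0, "ty": 0, "tz": 0, "wx": 0, "wy": 0, "wz": 0.154, "jaw": 0.22}, {"tx": 0, "ty": 0, "tz": 0, "wx": 0, "wy": 0, "wz": 0.154, "jaw": 0.22}]'

```text
t: 9.68
tool_pos: [558.3, -59.3, 131.3]
tool_rot: [-3.141, -0.0, 1.695]
force: [0.1, -0.5, -0.1]
finger_gap: 0.22
grasp_force: 0.0
```

send_rows --commands '[{"tx": 0.41, "ty": 0.39, "tz": 0, "wx": 0, "wy": 0, "wz": 0, "jaw": 0.22}, {"tx": 0.41, "ty": 0.39, "tz": 0, "wx": 0, "wy": 0, "wz": 0, "jaw": 0.22}, {"tx": 0, "ty": 0, "tz": 0, "wx": 0, "wy": 0, "wz": 0, "jaw": 0.22}, {"tx": 0, "ty": 0, "tz": 0, "wx": 0, "wy": 0, "wz": 0, "jaw": 0.22}]'

```text
t: 10.02
tool_pos: [585.1, -22.3, 131.2]
tool_rot: [-3.141, 0.0, 1.703]
force: [0.1, -0.1, -0.2]
finger_gap: 0.225
grasp_force: 0.0
```

```bash
python3 -c "
from h import *
to(-2.5,-25,81,90)"
```

```text
t10.02 board [ -3.  -25.8] z131.2 yawdeg(board) 90.1 rot [-3.141  0.     1.703] F [ 0.1 -0.1 -0.2] gap0.225
shift units [0.019 0.012 1.255] turn units [-0.001  0.     0.002]
```

send_rows --commands '[{"tx": 0.03, "ty": 0, "tz": 0.6, "wx": 0, "wy": 0, "wz": 0, "jaw": 0.22}, {"tx": 0, "ty": 0, "tz": 0.4, "wx": 0, "wy": 0, "wz": 0, "jaw": 0.22}, {"tx": 0, "ty": 0, "tz": 0.24, "wx": 0, "wy": 0, "wz": 0, "jaw": 0.22}, {"tx": 0, "ty": 0, "tz": 0, "wx": 0, "wy": 0, "wz": 0, "jaw": 0.22}, {"tx": -0.15, "ty": 0, "tz": 0, "wx": 0, "wy": 0, "wz": 0, "jaw": 0.22}]'

```text
t: 10.43
tool_pos: [585.3, -27.4, 81.6]
tool_rot: [-3.14, -0.001, 1.702]
force: [-0.2, -0.4, 0.6]
finger_gap: 0.221
grasp_force: 0.0
```

send_rows --commands '[{"tx": -0.2, "ty": 0, "tz": 0, "wx": 0, "wy": 0, "wz": 0, "jaw": 0.22}, {"tx": -0.2, "ty": 0.02, "tz": 0, "wx": 0, "wy": 0, "wz": 0, "jaw": 0.22}, {"tx": -0.2, "ty": 0.02, "tz": 0, "wx": 0, "wy": 0, "wz": 0, "jaw": 0.22}, {"tx": -0.2, "ty": 0.02, "tz": 0, "wx": 0, "wy": 0, "wz": 0, "jaw": 0.22}, {"tx": -0.2, "ty": 0, "tz": 0, "wx": 0, "wy": 0, "wz": 0, "jaw": 0.22}]'

```text
t: 10.85
tool_pos: [594.2, -68.1, 82.4]
tool_rot: [3.141, 0.0, 1.701]
force: [0.1, 1.0, 0.3]
finger_gap: 0.221
grasp_force: 0.4
```

send_rows --commands '[{"tx": -0.2, "ty": 0, "tz": 0, "wx": 0, "wy": 0, "wz": 0, "jaw": 0.22}, {"tx": -0.2, "ty": 0, "tz": 0, "wx": 0, "wy": 0, "wz": 0, "jaw": 0.22}, {"tx": -0.2, "ty": 0, "tz": 0, "wx": 0, "wy": 0, "wz": 0, "jaw": 0.22}, {"tx": -0.2, "ty": 0, "tz": 0, "wx": 0, "wy": 0, "wz": 0, "jaw": 0.22}, {"tx": -0.15, "ty": 0, "tz": 0, "wx": 0, "wy": 0, "wz": 0, "jaw": 0.22}]'

```text
t: 11.27
tool_pos: [598.5, -105.6, 81.7]
tool_rot: [-3.141, 0.0, 1.701]
force: [-0.7, 0.9, -0.0]
finger_gap: 0.219
grasp_force: 0.0
```

send_rows --commands '[{"tx": 0, "ty": 0, "tz": 0, "wx": 0, "wy": 0, "wz": 0, "jaw": 0.22}, {"tx": 0, "ty": 0, "tz": 0, "wx": 0, "wy": 0, "wz": 0, "jaw": 0.22}]'

```text
t: 11.43
tool_pos: [598.5, -104.8, 81.7]
tool_rot: [-3.141, -0.0, 1.701]
force: [0.3, 0.7, -1.3]
finger_gap: 0.218
grasp_force: 0.0
```

```bash
python3 -c "
from h import *
to(-94,10,130,180)
c=calibration('wrist');a=snapshot('wrist')[:,:,::-1];b=snapshot('scene')[120:300,220:420,::-1]
cv2.imwrite('pics/w5.png',np.hstack([cv2.resize(a,(427,267)),cv2.resize(b,(297,267))]))"
```

```text
t11.43 board [  -0.5 -109.3] z81.7 yawdeg(board) 90.0 rot [-3.141 -0.     1.701] F [ 0.3  0.7 -1.3] gap0.218
shift units [ 2.337  2.982 -1.208] turn units [ 0. -0. -2.]
```

View pics/w5.png

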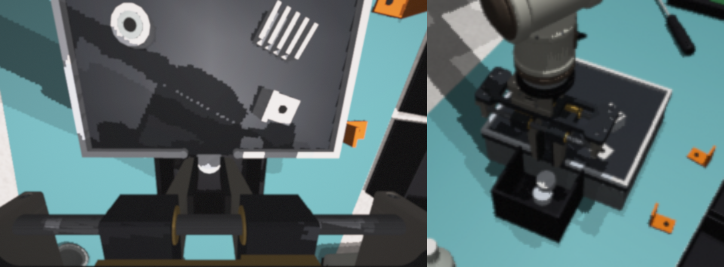

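Foot C has dropped into the slot beside foot A, and the others are undisturbed. Foot B is next, done the same way.

send_rows --commands '[{"tx": 0, "ty": 0, "tz": -0.7, "wx": 0, "wy": 0, "wz": 0, "jaw": 0.22}, {"tx": 0, "ty": 0, "tz": -0.7, "wx": 0, "wy": 0, "wz": -0.154, "jaw": 0.22}, {"tx": 0, "ty": 0, "tz": 0, "wx": 0, "wy": 0, "wz": -0.154, "jaw": 0.22}, {"tx": 0, "ty": 0, "tz": 0, "wx": 0, "wy": 0, "wz": -0.154, "jaw": 0.22}, {"tx": 0, "ty": 0, "tz": 0, "wx": 0, "wy": 0, "wz": -0.154, "jaw": 0.22}]'

```text
t: 11.95
tool_pos: [598.9, -104.1, 138.6]
tool_rot: [3.141, 0.001, 2.192]
force: [0.2, 0.3, -0.7]
finger_gap: 0.225
grasp_force: 0.0
```

send_rows --commands '[{"tx": 0, "ty": 0, "tz": 0, "wx": 0, "wy": 0, "wz": -0.154, "jaw": 0.22}, {"tx": 0, "ty": 0, "tz": 0, "wx": 0, "wy": 0, "wz": -0.154, "jaw": 0.22}, {"tx": 0, "ty": 0, "tz": 0, "wx": 0, "wy": 0, "wz": -0.154, "jaw": 0.22}, {"tx": 0, "ty": 0, "tz": 0, "wx": 0, "wy": 0, "wz": -0.154, "jaw": 0.22}, {"tx": 0, "ty": 0, "tz": 0, "wx": 0, "wy": 0, "wz": -0.154, "jaw": 0.22}]'

```text
t: 12.37
tool_pos: [598.4, -103.9, 137.8]
tool_rot: [3.141, -0.0, 2.797]
force: [-0.3, -0.1, 0.3]
finger_gap: 0.218
grasp_force: 0.0
```

send_rows --commands '[{"tx": 0, "ty": 0, "tz": 0, "wx": 0, "wy": 0, "wz": -0.154, "jaw": 0.22}, {"tx": 0, "ty": 0, "tz": 0, "wx": 0, "wy": 0, "wz": -0.154, "jaw": 0.22}, {"tx": 0, "ty": 0, "tz": 0, "wx": 0, "wy": 0, "wz": -0.154, "jaw": 0.22}, {"tx": 0, "ty": 0, "tz": 0, "wx": 0, "wy": 0, "wz": -0.154, "jaw": 0.22}, {"tx": 0.46, "ty": 0.6, "tz": 0, "wx": 0, "wy": 0, "wz": 0, "jaw": 0.22}]'

```text
t: 12.78
tool_pos: [579.1, -85.4, 138.0]
tool_rot: [-3.139, 0.002, -3.006]
force: [1.0, 0.3, 0.4]
finger_gap: 0.223
grasp_force: 0.0
```

send_rows --commands '[{"tx": 0.46, "ty": 0.6, "tz": 0, "wx": 0, "wy": 0, "wz": 0, "jaw": 0.22}, {"tx": 0.46, "ty": 0.6, "tz": 0, "wx": 0, "wy": 0, "wz": 0, "jaw": 0.22}, {"tx": 0.46, "ty": 0.6, "tz": 0, "wx": 0, "wy": 0, "wz": 0, "jaw": 0.22}, {"tx": 0.46, "ty": 0.6, "tz": 0, "wx": 0, "wy": 0, "wz": 0, "jaw": 0.22}, {"tx": 0, "ty": 0, "tz": 0.5, "wx": 0, "wy": 0, "wz": 0, "jaw": 0.22}]'

```text
t: 13.2
tool_pos: [490.9, 5.4, 120.7]
tool_rot: [-3.141, 0.005, -3.006]
force: [0.9, -0.7, -0.5]
finger_gap: 0.219
grasp_force: 0.0
```

send_rows --commands '[{"tx": 0, "ty": 0, "tz": 0, "wx": 0, "wy": 0, "wz": 0, "jaw": 0.22}, {"tx": 0, "ty": 0, "tz": 0, "wx": 0, "wy": 0, "wz": 0, "jaw": 0.22}]'

```text
t: 13.37
tool_pos: [490.7, 2.8, 117.3]
tool_rot: [3.141, -0.002, -3.008]
force: [1.0, 0.3, -0.2]
finger_gap: 0.218
grasp_force: 0.0
```

```bash
python3 -c "
from h import *
to(-93,10,81,180)"
```

```text
t13.37 board [-93.4  11.4] z117.3 yawdeg(board) -179.8 rot [ 3.141e+00 -2.000e-03 -3.008e+00] F [ 1.   0.3 -0.2] gap0.218
shift units [-0.009 -0.034  0.908] turn units [ 0.001 -0.002  0.003]
```

send_rows --commands '[{"tx": 0, "ty": -0.03, "tz": 0.45, "wx": 0, "wy": 0, "wz": 0, "jaw": 0.22}, {"tx": 0, "ty": 0, "tz": 0.45, "wx": 0, "wy": 0, "wz": 0, "jaw": 0.22}, {"tx": 0, "ty": 0, "tz": 0, "wx": 0, "wy": 0, "wz": 0, "jaw": 0.22}, {"tx": -0.15, "ty": 0, "tz": 0, "wx": 0, "wy": 0, "wz": 0, "jaw": 0.22}, {"tx": -0.2, "ty": 0, "tz": 0, "wx": 0, "wy": 0, "wz": 0, "jaw": 0.22}]'

```text
t: 13.78
tool_pos: [506.8, 2.5, 83.0]
tool_rot: [-3.141, 0.001, -3.01]
force: [0.3, -0.3, -0.1]
finger_gap: 0.22
grasp_force: 0.1
```

send_rows --commands '[{"tx": -0.2, "ty": 0, "tz": 0, "wx": 0, "wy": 0, "wz": 0, "jaw": 0.22}, {"tx": -0.2, "ty": 0, "tz": 0, "wx": 0, "wy": 0, "wz": 0, "jaw": 0.22}, {"tx": -0.2, "ty": 0, "tz": 0, "wx": 0, "wy": 0, "wz": 0, "jaw": 0.22}, {"tx": -0.2, "ty": 0, "tz": 0, "wx": 0, "wy": 0, "wz": 0, "jaw": 0.22}, {"tx": -0.2, "ty": 0, "tz": 0, "wx": 0, "wy": 0, "wz": 0, "jaw": 0.22}]'

```text
t: 14.2
tool_pos: [546.2, 8.3, 82.1]
tool_rot: [-3.141, 0.0, -3.009]
force: [-1.2, -0.8, 0.6]
finger_gap: 0.22
grasp_force: 0.5
```

send_rows --commands '[{"tx": -0.2, "ty": 0, "tz": 0, "wx": 0, "wy": 0, "wz": 0, "jaw": 0.22}, {"tx": -0.15, "ty": 0, "tz": 0, "wx": 0, "wy": 0, "wz": 0, "jaw": 0.22}, {"tx": -0.1, "ty": 0, "tz": 0, "wx": 0, "wy": 0, "wz": 0, "jaw": 0.22}, {"tx": 0, "ty": 0, "tz": 0, "wx": 0, "wy": 0, "wz": 0, "jaw": 0.22}]'

```text
t: 14.53
tool_pos: [563.8, 10.6, 81.8]
tool_rot: [-3.142, 0.001, -3.009]
force: [-0.0, -0.1, -0.2]
finger_gap: 0.219
grasp_force: 0.0
```

```bash
python3 -c "
from h import *
to(-20,10,81,180)
c=calibration('wrist');import pickle;pickle.dump(c,open('c4','wb'))
cv2.imwrite('pics/w6.png',snapshot('wrist')[:,:,::-1])"
```

```text
t14.53 board [-19.8   9.7] z81.8 yawdeg(board) -179.9 rot [-3.142e+00  1.000e-03 -3.009e+00] F [-0.  -0.1 -0.2] gap0.219
shift units [0.004 0.008 0.021] turn units [-0.     0.001  0.003]
```

View pics/w6.png

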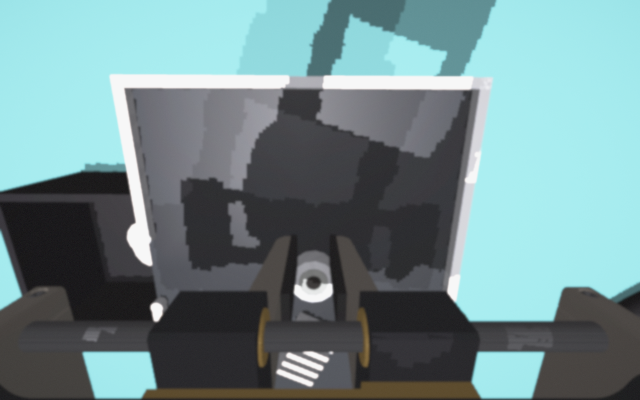

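Foot B is nested at (314,282), i.e. at about board (0,10). I'll back off, turn and push it through.

send_rows --commands '[{"tx": 0.35, "ty": 0, "tz": 0, "wx": 0, "wy": 0, "wz": 0, "jaw": 0.22}, {"tx": 0, "ty": 0, "tz": -0.6, "wx": 0, "wy": 0, "wz": 0, "jaw": 0.22}, {"tx": 0, "ty": 0, "tz": -0.6, "wx": 0, "wy": 0, "wz": 0.154, "jaw": 0.22}, {"tx": 0, "ty": 0, "tz": 0, "wx": 0, "wy": 0, "wz": 0.154, "jaw": 0.22}, {"tx": 0, "ty": 0, "tz": 0, "wx": 0, "wy": 0, "wz": 0.154, "jaw": 0.22}]'

```text
t: 15.0
tool_pos: [550.2, 8.4, 131.8]
tool_rot: [3.141, 0.004, 2.905]
force: [0.1, -0.5, 0.1]
finger_gap: 0.223
grasp_force: 0.0
```

send_rows --commands '[{"tx": 0, "ty": 0, "tz": 0, "wx": 0, "wy": 0, "wz": 0.154, "jaw": 0.22}, {"tx": 0, "ty": 0, "tz": 0, "wx": 0, "wy": 0, "wz": 0.154, "jaw": 0.22}, {"tx": 0, "ty": 0, "tz": 0, "wx": 0, "wy": 0, "wz": 0.154, "jaw": 0.22}, {"tx": 0, "ty": 0, "tz": 0, "wx": 0, "wy": 0, "wz": 0.154, "jaw": 0.22}, {"tx": 0, "ty": 0, "tz": 0, "wx": 0, "wy": 0, "wz": 0.154, "jaw": 0.22}]'

```text
t: 15.42
tool_pos: [548.8, 8.7, 129.7]
tool_rot: [-3.142, -0.0, 2.3]
force: [-0.7, -0.3, -0.0]
finger_gap: 0.217
grasp_force: 0.0
```

send_rows --commands '[{"tx": 0, "ty": 0, "tz": 0, "wx": 0, "wy": 0, "wz": 0.154, "jaw": 0.22}, {"tx": 0, "ty": 0, "tz": 0, "wx": 0, "wy": 0, "wz": 0.154, "jaw": 0.22}, {"tx": 0, "ty": 0, "tz": 0, "wx": 0, "wy": 0, "wz": 0.154, "jaw": 0.22}, {"tx": 0, "ty": 0, "tz": 0, "wx": 0, "wy": 0, "wz": 0.154, "jaw": 0.22}, {"tx": 0, "ty": 0, "tz": 0, "wx": 0, "wy": 0, "wz": 0.154, "jaw": 0.22}]'

```text
t: 15.83
tool_pos: [548.7, 8.8, 129.6]
tool_rot: [-3.141, -0.0, 1.696]
force: [0.6, 0.4, -0.6]
finger_gap: 0.219
grasp_force: 0.0
```

send_rows --commands '[{"tx": 0.41, "ty": 0.4, "tz": 0, "wx": 0, "wy": 0, "wz": 0, "jaw": 0.22}, {"tx": 0.41, "ty": 0.4, "tz": 0, "wx": 0, "wy": 0, "wz": 0, "jaw": 0.22}, {"tx": 0, "ty": 0, "tz": 0, "wx": 0, "wy": 0, "wz": 0, "jaw": 0.22}, {"tx": 0, "ty": 0, "tz": 0, "wx": 0, "wy": 0, "wz": 0, "jaw": 0.22}]'

```text
t: 16.17
tool_pos: [576.4, 45.9, 129.6]
tool_rot: [-3.141, 0.0, 1.703]
force: [0.2, -0.7, 0.0]
finger_gap: 0.219
grasp_force: 0.0
```

```bash
python3 -c "
from h import *
to(-1.5,43,81,90)"
```

```text
t16.17 board [-2.8 43. ] z129.6 yawdeg(board) 90.1 rot [-3.141  0.     1.703] F [ 0.2 -0.7  0. ] gap0.219
shift units [0.    0.032 1.215] turn units [-0.001  0.     0.002]
```

send_rows --commands '[{"tx": 0, "ty": 0.03, "tz": 0.6, "wx": 0, "wy": 0, "wz": 0, "jaw": 0.22}, {"tx": 0, "ty": 0, "tz": 0.4, "wx": 0, "wy": 0, "wz": 0, "jaw": 0.22}, {"tx": 0, "ty": 0, "tz": 0.2, "wx": 0, "wy": 0, "wz": 0, "jaw": 0.22}, {"tx": 0, "ty": 0, "tz": 0, "wx": 0, "wy": 0, "wz": 0, "jaw": 0.22}, {"tx": -0.15, "ty": 0, "tz": 0, "wx": 0, "wy": 0, "wz": 0, "jaw": 0.22}]'

```text
t: 16.58
tool_pos: [577.9, 39.8, 81.8]
tool_rot: [-3.141, -0.0, 1.702]
force: [-0.5, 0.3, 0.4]
finger_gap: 0.219
grasp_force: 0.0
```

send_rows --commands '[{"tx": -0.2, "ty": 0, "tz": 0, "wx": 0, "wy": 0, "wz": 0, "jaw": 0.22}, {"tx": -0.2, "ty": 0, "tz": 0, "wx": 0, "wy": 0, "wz": 0, "jaw": 0.22}, {"tx": -0.2, "ty": 0, "tz": 0, "wx": 0, "wy": 0, "wz": 0, "jaw": 0.22}, {"tx": -0.2, "ty": 0, "tz": 0, "wx": 0, "wy": 0, "wz": 0, "jaw": 0.22}, {"tx": -0.2, "ty": 0, "tz": 0, "wx": 0, "wy": 0, "wz": 0, "jaw": 0.22}]'

```text
t: 17.0
tool_pos: [584.2, -1.1, 82.4]
tool_rot: [3.141, 0.0, 1.701]
force: [-0.1, -0.3, 1.0]
finger_gap: 0.217
grasp_force: 0.5
```

send_rows --commands '[{"tx": -0.2, "ty": 0.01, "tz": 0, "wx": 0, "wy": 0, "wz": 0, "jaw": 0.22}, {"tx": -0.2, "ty": 0.01, "tz": 0, "wx": 0, "wy": 0, "wz": 0, "jaw": 0.22}, {"tx": -0.2, "ty": 0, "tz": 0, "wx": 0, "wy": 0, "wz": 0, "jaw": 0.22}, {"tx": -0.2, "ty": 0, "tz": 0, "wx": 0, "wy": 0, "wz": 0, "jaw": 0.22}, {"tx": -0.2, "ty": 0, "tz": 0, "wx": 0, "wy": 0, "wz": 0, "jaw": 0.22}]'

```text
t: 17.42
tool_pos: [589.9, -40.4, 81.8]
tool_rot: [3.142, -0.0, 1.702]
force: [-0.7, 1.2, 1.2]
finger_gap: 0.22
grasp_force: 0.7
```

send_rows --commands '[{"tx": -0.2, "ty": 0, "tz": 0, "wx": 0, "wy": 0, "wz": 0, "jaw": 0.22}, {"tx": -0.2, "ty": 0, "tz": 0, "wx": 0, "wy": 0, "wz": 0, "jaw": 0.22}, {"tx": -0.2, "ty": 0, "tz": 0, "wx": 0, "wy": 0, "wz": 0, "jaw": 0.22}, {"tx": -0.2, "ty": 0, "tz": 0, "wx": 0, "wy": 0, "wz": 0, "jaw": 0.22}, {"tx": -0.2, "ty": 0, "tz": 0, "wx": 0, "wy": 0, "wz": 0, "jaw": 0.22}]'

```text
t: 17.83
tool_pos: [595.1, -80.1, 81.8]
tool_rot: [-3.142, 0.0, 1.702]
force: [1.6, 0.1, 0.8]
finger_gap: 0.225
grasp_force: 0.5
```

send_rows --commands '[{"tx": -0.2, "ty": 0, "tz": 0, "wx": 0, "wy": 0, "wz": 0, "jaw": 0.22}, {"tx": -0.2, "ty": 0, "tz": 0, "wx": 0, "wy": 0, "wz": 0, "jaw": 0.22}, {"tx": -0.2, "ty": 0, "tz": 0, "wx": 0, "wy": 0, "wz": 0, "jaw": 0.22}, {"tx": 0, "ty": 0, "tz": 0, "wx": 0, "wy": 0, "wz": 0, "jaw": 0.22}, {"tx": 0, "ty": 0, "tz": 0, "wx": 0, "wy": 0, "wz": 0, "jaw": 0.22}]'

```text
t: 18.25
tool_pos: [598.1, -103.5, 81.7]
tool_rot: [-3.141, -0.0, 1.701]
force: [0.5, 0.4, -0.3]
finger_gap: 0.216
grasp_force: 0.0
```

send_rows --commands '[{"tx": 0, "ty": 0, "tz": -0.7, "wx": 0, "wy": 0, "wz": 0, "jaw": 0.22}, {"tx": 0, "ty": 0, "tz": -0.8, "wx": 0, "wy": 0, "wz": 0, "jaw": 0.22}, {"tx": 0, "ty": 0, "tz": -0.8, "wx": 0, "wy": 0, "wz": 0, "jaw": 0.22}, {"tx": 0, "ty": 0, "tz": -0.8, "wx": 0, "wy": 0, "wz": 0, "jaw": 0.22}, {"tx": 0, "ty": 0, "tz": 0, "wx": 0, "wy": 0, "wz": 0, "jaw": 0.22}]'

```text
t: 18.67
tool_pos: [601.8, -103.9, 214.0]
tool_rot: [3.13, 0.006, 1.702]
force: [0.6, -0.8, 2.1]
finger_gap: 0.219
grasp_force: 0.0
```

```bash
python3 -c "
from h import *
st()
a=snapshot('wrist')[:,:,::-1];b=snapshot('scene')[120:300,220:420,::-1]
cv2.imwrite('pics/w7.png',np.hstack([cv2.resize(a,(427,267)),cv2.resize(b,(297,267))]))"
```

```text
t18.67 board [   2.9 -108.8] z214.0 yawdeg(board) 90.1 rot [3.13  0.006 1.702] F [ 0.6 -0.8  2.1] gap0.219
```

View pics/w7.png

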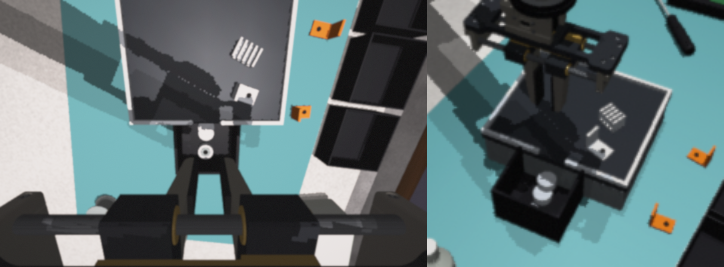

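The board holds only the heat sink and bracket, both where they were. The feet lie in the slot, at (206,133) and (205,152) in the wrist half. I'll let things settle, confirm the slot is still, and hand in.

send_rows --commands '[{"tx": 0, "ty": 0, "tz": 0, "wx": 0, "wy": 0, "wz": 0, "jaw": 0.22}, {"tx": 0, "ty": 0, "tz": 0, "wx": 0, "wy": 0, "wz": 0, "jaw": 0.22}, {"tx": 0, "ty": 0, "tz": 0, "wx": 0, "wy": 0, "wz": 0, "jaw": 0.22}, {"tx": 0, "ty": 0, "tz": 0, "wx": 0, "wy": 0, "wz": 0, "jaw": 0.22}, {"tx": 0, "ty": 0, "tz": 0, "wx": 0, "wy": 0, "wz": 0, "jaw": 0.22}]'

```text
t: 19.18
tool_pos: [597.7, -102.9, 204.9]
tool_rot: [-3.14, -0.001, 1.702]
force: [-0.6, -0.9, -0.6]
finger_gap: 0.22
grasp_force: 0.0
```

```bash
python3 -c "
from h import *
st();f=lambda:snapshot('scene')[220:285,262:330].astype(int)
a=f()
for i in range(5):b=f()
d=abs(a-b).max();print('diff',d)
if d<25: print(hand_in())"
```

```text
t19.18 board [  -1.  -107.3] z204.9 yawdeg(board) 90.0 rot [-3.140e+00 -1.000e-03  1.702e+00] F [-0.6 -0.9 -0.6] gap0.220
diff 48
```

```bash
python3 -c "
from h import *
f=lambda:cv2.GaussianBlur(snapshot('scene'),(5,5),0)[220:285,262:330].astype(int)
a=f()
for i in range(6):b=f()
d=abs(a-b).max(2);print('diff',d.max(),d.mean())
if d.max()<15: print(hand_in())"
```

```text
diff 11 0.501131221719457
the job is handed in; nothing more can be done
None
```

All three feet were swept through the gate one at a time and lie in the slot, the heat sink and bracket are still standing on the board, and the job was handed in at about 20 s; no verdict came back.

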